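Go / no-go check of a brass pivot bushing

TASK

Check the bore of the brass bushing with the two-legged plug gauge: lower the gauge's green-marked go plug into the bore until it is fully home, draw it out, then rest the red-marked no-go plug squarely on the mouth of the same bore and press lightly for about a second to confirm that it will not enter. Afterwards stand the gauge upright on the black rubber mat again and let go; never let the gauge tip over.

Things in the scene. Friction and masses are not known exactly. Their poses are not given: they have to be found in the camera images.
- gauge_handle (a point): Centre of the plug gauge's blue handle block: 50 mm along x, 20 mm across y (grip it so), 44 mm high. It stands on a bar 136 x 28 x 12 mm, underside 34 mm below this point. +x points along the bar to the green go plug, -x to the red no-go plug, z up. The plugs point down from the bar at x = +50 and -50 mm, each 40 mm long: both end 74 mm below this point. Loose, 0.4 kg, standing on its plugs.
- go_end (a point): Centre of the go plug's lower end, on the gauge, axes as the handle's. The go plug is steel, diameter 25 mm, its nose tapered over the last 12 mm to 16 mm, with a green marker on the bar above it. The no-go plug 100 mm away in -x is steel, diameter 40 mm, flat-ended, with a red marker above it. With the go plug fully home the bar's underside rests on the bushing's mouth.
- brass_bushing_mouth (a point): Centre of the upper end of the brass bushing's bore, z up. Upright, fixed to the bench: outer diameter 64 mm, bore 32 mm, straight, open down to the bench; mouth 60 mm above the bench; dark base plate 110 x 110 x 8 mm. A grey-painted bushing of the same shape, not to be used, stands at least 180 mm away and at least 200 mm from the mat's centre.
- mat_top (a point): Centre of the top face of the black rubber mat, 200 mm (x) x 150 mm (y), 4 mm thick, fixed to the bench. The gauge stands near its centre at the start, turned any way about the vertical; standing on the mat its handle point is 74 mm above this point.

How it is judged:
By the outcome, as a careful person would: the job done as asked, in the order asked, and still so for the second after the job is handed in, with the robot touching nothing.
It also fails if it takes over 51 s, if anything falls off the work surface, if the arm or the gripper's body presses on something with over 40 N, if the wrist force passes 120 N, or if a joint passes its speed limit or range.

ROBOT

A 7-joint arm with a two-finger parallel gripper is mounted at the origin on the work surface. World frame = base frame: x ahead of the robot, y to its left, z up, the work surface at z = 0. Lengths are in m, angles in rad, forces in N, time in s.
With the tool pointing down it reaches from about 0.425 to 0.925 m from the base axis. Payload 6.8 kg.
Tool frame: the origin (TCP) lies at the very end of the fingers, on their centre line; the grasp point (between the pads) lies 19 mm behind it (tcp_to_grasp is the z of the grasp point in the tool frame, in m); z points along the fingers, x is the direction in which the jaws open and shut, and the axes are right-handed (so a half turn about z gives the same grasp; the last joint's range is limited). The gripper opens to 88 mm and grips with 3 to 60 N. Pads are 20 mm wide; open, the fingers measure 115 mm over their backs; the gripper's body (75 mm by 178 mm) begins 61 mm behind the grasp point.
Start: joints at [-1.268, 0.477, 0.022, 1.555, -0.011, 1.109, -0.083], TCP at [0.27, 0.619, 0.223] pointing down, gripper open.
Joint ranges: [-2.96, 2.96], [-0.34, 2.1], [-1.41, 1.46], [0.24, 2.44], [-1.37, 4.51], [0.17, 1.92], [-2.96, 2.96]. Speed limits (rad/s): [2.39, 2.39, 3.14, 3.14, 3.14, 3.14, 3.14].

INTERFACE

Orientations are given as a 3x3 rotation matrix whose columns are the frame's x, y, z axes.
In Python, from bench import get_obs, get_image, get_calibration, finish_job, tcp_to_grasp gives the robot as it stands. The module is installed in compiled form; this text tells all that it offers.
- The arm moves only by the shell command python3 -m handwheel 'ROWS' [OPENING] [FORCE]. ROWS is JSON, a list that holds one entry, the list of rows, each a list of 6 numbers: the shift along the tool's x, y, z scaled (see below), then the turn, a rotation vector about the tool's x, y, z scaled (see below). A call has 1 to 8 rows; each row shifts and turns the commanded pose from where the row before left it, along the tool's axes as they then stand; what a row does not reach is not made up. The controller multiplies each number of a shift by 0.5 m and each number of a turn by 0.5 rad. A row lasts 1/10 s, in which the tool goes at most 50 mm and 8.59 degrees, less where a joint would pass 70% of its speed; a pose out of reach is approached as far as the arm can. A call with a number of a shift or a turn outside -1 to 1 is refused whole. A call with a gripper value outside its range is refused whole. OPENING is the opening, from -1 (shut) to 1 (fully open), so that 0 is half open, set as the call begins (- or left out, the last holds). The fingers move at their own pace and stop on an object; FORCE is the grip in N (left out, the last holds). Time passes only in rows, so rows that do not move let the fingers close. It gives the time, the measured TCP pose, the force and the opening at its end, in the units of the state.
- get_obs(): the state, without advancing time (a new reading comes with each control period).
- get_image(name): name is "side" or "top"; returns the picture (384x512x3 uint8, red, green, blue); there is no depth.
- get_calibration(name): a dict with "fov_y" (degrees; the focal length in pixels is half the picture's height over the tangent of half this angle, whatever the lens; pixels are square), "cx", "cy" (the principal point, pixels), "k1" (the pictures are not rectified: a ray, as slopes to the right and down, at radius r is drawn at 1 + k1 r^2 times it, then the intrinsics apply), "rvec" (rotation vector, rad) and "tvec" (3), from world to camera coordinates, as OpenCV has them. Camera axes: x right, y down, z forward; pixel columns grow to the right and rows downward; lengths in m; the calibration is good to about 2 mm. A picture is of the moment at which its call begins. get_calibration takes no time and is no camera call.
- finish_job(): hands the job in, once; it reports no verdict.
The state is a dict: "time": time; "joint_pos": joint angles; "qvel": joint speeds; "tau": joint torques, N m; "position": TCP position; "orientation": TCP orientation; "ft_force": force on the tool from outside, world axes, zero at the start; "wrist_torque": the same for the moment, N m; "width": finger opening in m.
Only numpy, scipy, OpenCV 4.12 (cv2) and the standard library are available. Lean on these libraries where they do the work, as an engineer would, in place of code of your own. Each camera call takes 0.05 s, during which the arm holds its last target.

## Working session

There is one attempt and no reset: what is moved stays moved. The work goes in short steps, Python scripts to look and compute and a shell command to move; the robot and the scene stay as the last step left them, time stands still between calls to the robot, and variables do not carry over. Pictures are saved under pics/ and viewed, and the job is handed in when it is done.

```bash
mkdir -p pics
cat > h.py <<'E'
import numpy as np, cv2
from bench import *
def snap(n,f):
    im=get_image(n); cv2.imwrite('pics/'+f,cv2.cvtColor(im,cv2.COLOR_RGB2BGR)); return im
def cam(n):
    c=get_calibration(n); f=192/np.tan(np.radians(c['fov_y'])/2)
    R,_=cv2.Rodrigues(np.array(c['rvec'],float)); return c,f,R,np.array(c['tvec'],float).ravel()
def ray(n,u,v):
    c,f,R,t=cam(n); d=np.array([(u-c['cx'])/f,(v-c['cy'])/f]); p=d.copy()
    for _ in range(50): p=d/(1+c['k1']*(p@p))
    return -R.T@t, R.T@np.array([p[0],p[1],1])
def onz(n,u,v,z):
    o,d=ray(n,u,v); return o+d*(z-o[2])/d[2]
def proj(n,P):
    c,f,R,t=cam(n); q=R@np.array(P)+t; p=q[:2]/q[2]; p=p*(1+c['k1']*(p@p)); return p*f+[c['cx'],c['cy']]
E
python3 - <<'E'
from h import *
snap('top','t0.png');snap('side','s0.png')
o=get_obs();print(o);print(tcp_to_grasp)
for n in('top','side'):print(get_calibration(n))
E
```

```text
{'time': 0.1, 'joint_pos': array([-1.26810925,  0.47771191,  0.02233372,  1.55628179, -0.01150346,
        1.10930655, -0.08307433]), 'qvel': array([-0.00032962, -0.00315634, -0.00021665, -0.00365928,  0.00012758,
       -0.00091549, -0.00025974]), 'tau': array([ 5.27157230e-03, -5.84084272e+01,  1.54027183e+00, -2.73312950e+01,
       -5.42007491e-02,  1.30458831e-02,  5.02276475e-05]), 'position': array([0.26934543, 0.61837335, 0.22181237]), 'orientation': array([[ 3.99282203e-01,  9.16827923e-01, -5.31714998e-04],
       [ 9.16826722e-01, -3.99282543e-01, -1.48747109e-03],
       [-1.57605955e-03,  1.06430215e-04, -9.99998752e-01]]), 'ft_force': array([0.18175996, 0.1647231 , 0.34207597]), 'wrist_torque': array([ 0.05599767, -0.03589421,  0.0274418 ]), 'width': 0.08749093932339667}
-0.0187
{'fov_y': 55.376159310440705, 'cx': 255.15998465516168, 'cy': 192.06532286702333, 'k1': -0.055054420396000135, 'rvec': array([ 2.12036018, -2.16232819,  0.1825205 ]), 'tvec': array([-0.04495069,  0.53129667,  0.71560821])}
{'fov_y': 54.13571948325192, 'cx': 254.06358135457882, 'cy': 198.8046974994486, 'k1': -0.04092982290225936, 'rvec': array([ 0.57583216, -2.68485165,  1.18725881]), 'tvec': array([0.48306691, 0.22961096, 0.7351506 ])}
```

View pics/t0.png

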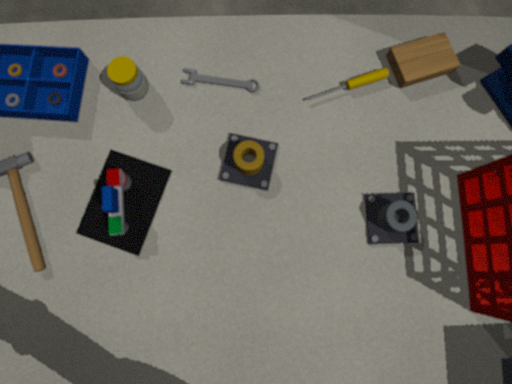

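View pics/s0.png

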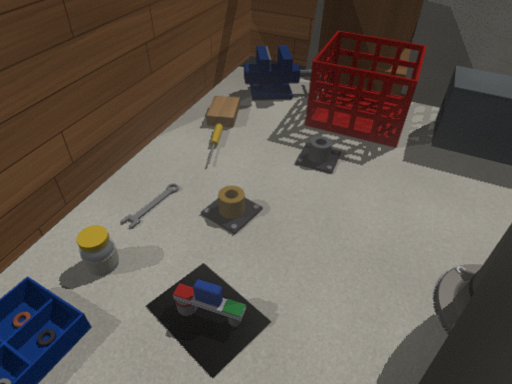

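The top view shows the gauge on the mat at about (115,200), with red up and green down. The brass bushing is at about (249,157) and the grey one at (400,216). Next I'll measure them.

```bash
cat > meas.py <<'E'
from h import *
def masks(im):
    hsv=cv2.cvtColor(im,cv2.COLOR_RGB2HSV); 
    r=lambda lo,hi:cv2.inRange(hsv,lo,hi)
    return dict(red=r((0,150,70),(8,255,255))|r((172,150,70),(180,255,255)),green=r((50,120,60),(80,255,255)),blue=r((105,150,60),(125,255,255)),brass=r((14,110,60),(28,255,255)))
def comps(m,amin=40):
    n,l,s,c=cv2.connectedComponentsWithStats(m)
    return [(s[i][4],c[i].round(1),s[i][:4]) for i in range(1,n) if s[i][4]>=amin]
E
python3 - <<'E'
from meas import *
for n,f in(('top','t0.png'),('side','s0.png')):
    im=cv2.cvtColor(cv2.imread('pics/'+f),cv2.COLOR_BGR2RGB)
    for k,m in masks(im).items():
        for a,c,b in comps(m): print(n,k,a,c,b)
    o,_=ray(n,0,0);print('cam',o)
    big=im[130:270,70:290] if n=='top' else im[180:370,140:290]
    cv2.imwrite(f'pics/{n}zoom.png',cv2.cvtColor(cv2.resize(big,None,fx=3.5,fy=3,interpolation=2)[:600,:800],cv2.COLOR_RGB2BGR))
E
```

```text
top red 205 [508.  178.7] [504 165   8  31]
top red 223 [112.6 176.5] [106 168  14  18]
top red 462 [491.3 185.8] [482 171  20  30]
top red 395 [472.1 190.5] [464 176  17  29]
top red 56 [510.1 212. ] [508 203   4  23]
top red 524 [496.  220.9] [486 206  21  31]
top red 423 [475.9 223.5] [467 209  18  29]
top red 437 [479.5 257.3] [471 243  18  29]
top red 522 [499.8 257. ] [490 243  21  30]
top red 137 [482.8 285.9] [475 278  16  16]
top red 217 [501.1 294.6] [494 280  18  26]
top red 114 [482.3 299.8] [476 292  15  14]
top green 223 [114.4 225.1] [108 217  14  18]
top blue 4267 [43.2 81.9] [ 0 45 88 76]
top blue 385 [109.  199.1] [101 186  17  26]
top brass 2283 [424.7  58.4] [391  33  69  54]
top brass 695 [121.9  70.4] [107  56  31  30]
top brass 90 [14.8 69.8] [ 9 64 13 12]
top brass 451 [367.7  77.9] [346  67  43  22]
top brass 712 [248.7 156.2] [233 140  32  35]
top brass 1127 [ 25.7 220.4] [  7 169  38 102]
cam [ 0.4086105  -0.04744351  0.79194595]
side red 799 [370.8  57.2] [313  30 114  57]
side red 64 [324.   80.5] [315  74  19  11]
side red 68 [346.1  86.4] [334  83  23  
[... 346 characters left out ...]
3 283  21  17]
side green 236 [233.4 307.2] [223 299  22  17]
side blue 86 [262.3  52.7] [257  47  11  13]
side blue 105 [284.8  52.4] [279  46  13  14]
side blue 3177 [ 34.3 334.7] [  0 277  91 107]
side blue 223 [207.2 286.5] [194 280  27  15]
side brass 196 [12.6  4. ] [ 0  0 35 13]
side brass 26947 [103.1  90. ] [  0   0 317 272]
side brass 66 [405.2  54.2] [401  49   9  12]
side brass 99 [228.5  65.2] [222  52  17  25]
side brass 68 [401.6  70.3] [397  66  10   9]
side brass 302 [223.1 105.3] [208  97  31  20]
side brass 154 [216.6 132.9] [211 123  12  22]
side brass 256 [230.9 194.7] [219 186  25  17]
side brass 671 [ 92.6 238.1] [ 77 225  32  27]
cam [0.29702925 0.55343676 0.65726906]
```

View pics/topzoom.png

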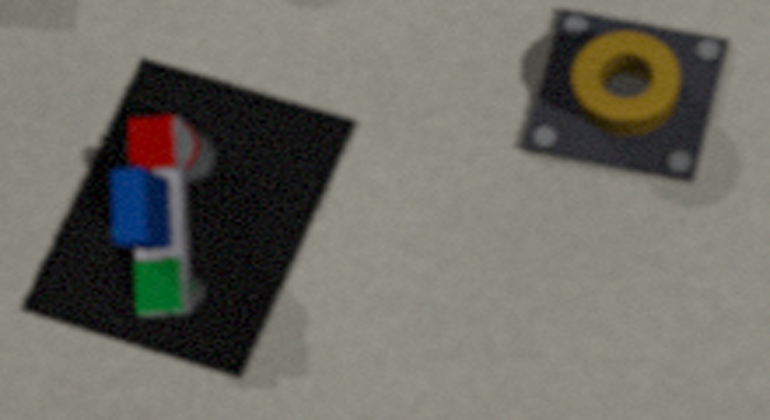

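View pics/sidezoom.png

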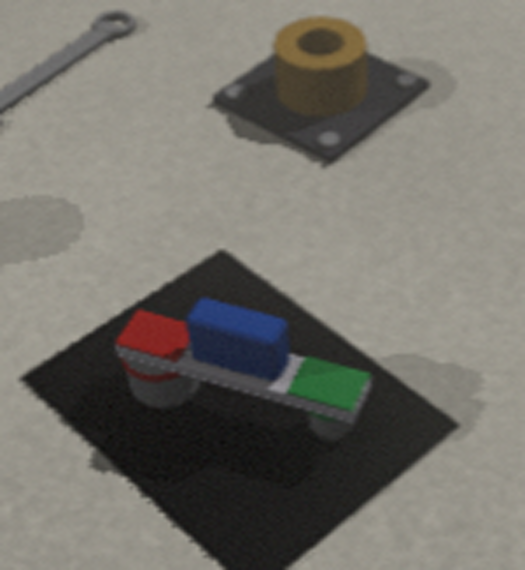

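Run:
```python
from meas import *
for n,f,x,y,w,h in(('top','t0.png',225,132,50,48),('side','s0.png',210,178,46,46)):
    im=cv2.imread('pics/'+f)[y:y+h,x:x+w]
    cv2.imwrite(f'pics/{n}b.png',cv2.resize(im,None,fx=12,fy=12,interpolation=0))
im=cv2.cvtColor(cv2.imread('pics/t0.png'),cv2.COLOR_BGR2RGB)
r=onz('top',112.6,176.5,.0565);g=onz('top',114.4,225.1,.0565);print('top red',r,'green',g,(r+g)/2,np.linalg.norm(r-g),np.degrees(np.arctan2(*(g-r)[[1,0]])))
r=onz('side',183.8,290.9,.0565);g=onz('side',233.4,307.2,.0565);print('side',r,g,(r+g)/2,np.linalg.norm(r-g),np.degrees(np.arctan2(*(g-r)[[1,0]])))
# mat
g=cv2.cvtColor(im,cv2.COLOR_RGB2GRAY)
m=np.zeros_like(g);m[130:270,65:185]=((g<45)[130:270,65:185])*255
m=cv2.morphologyEx(m,cv2.MORPH_OPEN,np.ones((5,5)))
c=max(cv2.findContours(m,0,1)[0],key=cv2.contourArea)
P=np.array([onz('top',*p[0],.004)[:2] for p in c],np.float32);print(cv2.minAreaRect(P*1000))
```

```text
top red [0.566244   0.23812914 0.0565    ] green [0.46598309 0.23027082 0.0565    ] [0.51611354 0.23419998 0.0565    ] 0.10056840042785664 -175.51839233269087
side [0.56791983 0.23702798 0.0565    ] [0.46866793 0.229508   0.0565    ] [0.51829388 0.23326799 0.0565    ] 0.09953637522847868 -175.66716789702122
((522.6409301757812, 232.22702026367188), (146.20303344726562, 195.05535888671875), 69.9023208618164)
```

View pics/topb.png

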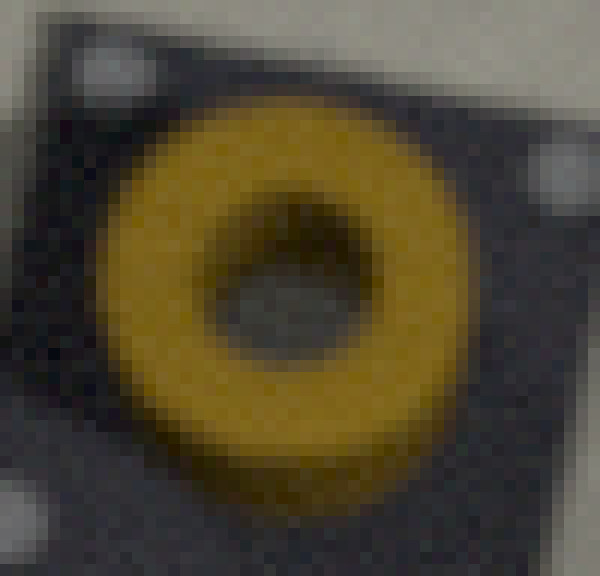

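View pics/sideb.png

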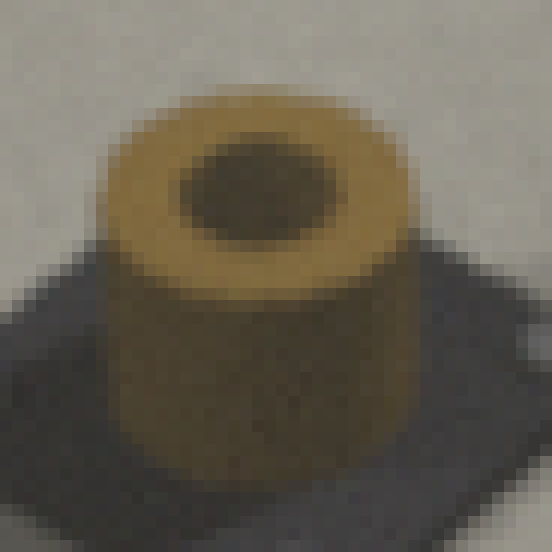

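```bash
cat >> meas.py <<'E'
def bushing(n,im,x,y,w,h,vmin):
    hsv=cv2.cvtColor(im,cv2.COLOR_RGB2HSV); m=np.zeros(im.shape[:2],np.uint8)
    m[y:y+h,x:x+w]=cv2.inRange(hsv,(12,100,vmin),(30,255,255))[y:y+h,x:x+w]
    m=cv2.resize(cv2.GaussianBlur(m,(3,3),0),None,fx=4,fy=4,interpolation=1);m=(m>127).astype(np.uint8)
    out=[]
    for c in cv2.findContours(m,cv2.RETR_CCOMP,1)[0]:
        if cv2.contourArea(c)<300: continue
        P=np.array([onz(n,(p[0][0]+.5)/4-.5,(p[0][1]+.5)/4-.5,.06)[:2] for p in c])
        A=np.c_[2*P,np.ones(len(P))]; s=np.linalg.lstsq(A,(P**2).sum(1),rcond=None)[0]
        out.append((s[:2].round(4),round(2*np.sqrt(s[2]+s[:2]@s[:2]),4)))
    return out
E
python3 - <<'E'
from meas import *
for n,f,b in(('top','t0.png',(225,132,50,48)),('side','s0.png',(210,178,46,46))):
    im=cv2.cvtColor(cv2.imread('pics/'+f),cv2.COLOR_BGR2RGB)
    for v in (85,95,105): print(n,v,bushing(n,im,*b,v))
print(onz('top',248.0,154.6,.06),onz('side',230.9,193.5,.06))
E
```

```text
top 85 [(array([ 0.6053, -0.0434]), np.float64(0.0638)), (array([ 0.6055, -0.0434]), np.float64(0.0298))]
top 95 [(array([ 0.6054, -0.0433]), np.float64(0.0625)), (array([ 0.6056, -0.0436]), np.float64(0.0315))]
top 105 [(array([ 0.6054, -0.0433]), np.float64(0.0611)), (array([ 0.6055, -0.0434]), np.float64(0.0332))]
side 85 [(array([ 0.6064, -0.0393]), np.float64(0.061)), (array([ 0.6075, -0.0411]), np.float64(0.0293))]
side 95 [(array([ 0.6067, -0.0398]), np.float64(0.0603)), (array([ 0.6071, -0.0414]), np.float64(0.0311))]
side 105 [(array([ 0.6068, -0.0402]), np.float64(0.0597)), (array([ 0.6071, -0.0412]), np.float64(0.0329))]
[ 0.60610499 -0.04199304  0.06      ] [ 0.60765089 -0.04130089  0.06      ]
```

Both views agree to about 2 mm. The gauge handle is at (0.517, 0.234) with its x axis at −175.6°, and the bore is at (0.606, −0.0427). Next I'll work out the rotation and approach.

```bash
cat > go.py <<'E'
import sys; from h import *
from scipy.spatial.transform import Rotation as Ro
# usage: go.py x y z yaw(tool x, deg) : prints tool-axes shift (units) and turn (units) from measured pose
a=[float(v) for v in sys.argv[1:5]]; o=get_obs(); R=o['orientation']; p=o['position']
y=np.radians(a[3]); T=np.array([[np.cos(y),np.sin(y),0],[np.sin(y),-np.cos(y),0],[0,0,-1]])
print('t',round(o['time'],2),'p',p.round(4),'yaw',np.degrees(np.arctan2(R[1,0],R[0,0])).round(2),'z',R[:,2].round(4),'F',o['ft_force'].round(2),'M',o['wrist_torque'].round(3),'w',round(o['width'],4))
print('turn units',(Ro.from_matrix(R.T@T).as_rotvec()/.5).round(4)); d=np.array(a[:3])-p
print('shift now',(R.T@d/.5).round(4),'shift after turn',(T.T@d/.5).round(4))
E
python3 go.py .517 .2337 .16 94.4
```

```text
t 0.1 p [0.2693 0.6184 0.2218] yaw 66.47 z [-5.0e-04 -1.5e-03 -1.0e+00] F [0.18 0.16 0.34] M [ 0.056 -0.036  0.027] w 0.0875
turn units [-6.000e-04  3.100e-03 -9.751e-01]
shift now [-0.5074  0.7613  0.1245] shift after turn [-0.8051  0.4348  0.1236]
```

```bash
python3 -m handwheel '[[[0,0,0,0,0,-0.244],[0,0,0,0,0,-0.244],[0,0,0,0,0,-0.244],[0,0,0,0,0,-0.243],[-0.03,0.016,0,0,0,0],[-0.06,0.0325,0,0,0,0],[-0.06,0.0325,0,0,0,0],[-0.06,0.0325,0,0,0,0]]]' 1 40
python3 -m handwheel '[[[-0.075,0.04,0.01,0,0,0],[-0.075,0.04,0.01,0,0,0],[-0.075,0.04,0.01,0,0,0],[-0.075,0.04,0.01,0,0,0],[-0.075,0.04,0.01,0,0,0],[-0.075,0.04,0.01,0,0,0],[-0.06,0.03,0.01,0,0,0],[-0.03,0.02,0.0,0,0,0]]]'
python3 go.py .517 .2337 .16 94.4
```

```text
time: 0.9
position: [0.3355, 0.5159, 0.2223]
orientation: [[-0.072, 0.997, 0.0], [0.997, 0.072, -0.001], [-0.001, -0.0, -1.0]]
ft_force: [0.8, -0.6, 0.1]
width: 0.0879
time: 1.7
position: [0.5005, 0.2548, 0.1869]
orientation: [[-0.067, 0.998, -0.001], [0.998, 0.067, -0.002], [-0.002, -0.001, -1.0]]
ft_force: [-0.6, 0.1, 0.1]
width: 0.0878
t 1.7 p [0.5005 0.2548 0.1869] yaw 93.86 z [-9.0e-04 -2.4e-03 -1.0e+00] F [-0.58  0.14  0.11] M [ 0.046  0.051 -0.002] w 0.0878
turn units [-0.0021  0.0047 -0.0188]
shift now [-0.0442  0.0301  0.0539] shift after turn [-0.0446  0.0296  0.0538]
```

```bash
python3 -m handwheel '[[[0,0,0,0,0,0],[0,0,0,0,0,0],[0,0,0,0,0,0]]]'
python3 go.py .517 .2337 .064 94.4;  python3 - <<'E'
from meas import *
im=snap('top','t1.png')
for k in('red','green','blue'):
    for a,c,b in comps(masks(im)[k]): 
        if c[0]<200: print(k,a,c,b)
E
```

```text
time: 2.0
position: [0.4985, 0.2617, 0.1877]
orientation: [[-0.078, 0.997, -0.0], [0.997, 0.078, 0.001], [0.001, -0.0, -1.0]]
ft_force: [-0.1, 0.5, 0.3]
width: 0.088
t 2.0 p [0.4985 0.2617 0.1877] yaw 94.45 z [-4.e-04  7.e-04 -1.e+00] F [-0.12  0.54  0.29] M [ 0.046 -0.029  0.039] w 0.088
turn units [-0.0006 -0.0014  0.0018]
shift now [-0.0589  0.0327  0.2474] shift after turn [-0.0587  0.0327  0.2474]
red 65 [ 29.1 161.2] [ 23 156  11  13]
red 220 [112.6 176.6] [106 168  14  18]
green 224 [114.3 225.3] [108 217  14  18]
blue 4277 [43.2 81.8] [ 0 45 88 76]
blue 389 [108.9 199. ] [101 186  17  26]
```

View pics/t1.png

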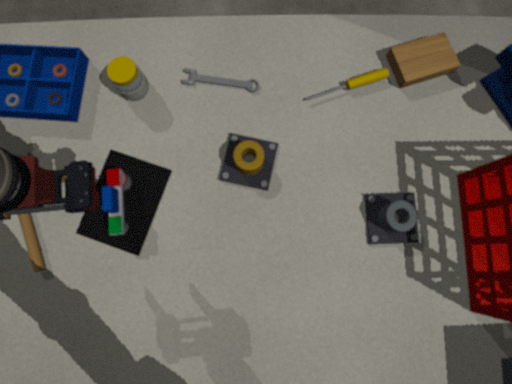

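The gauge hasn't moved and the gripper is beside it at about (80,190). I'll line up over the handle, then descend.

```bash
python3 -m handwheel '[[[-0.03,0.0165,0.02,0,0,0],[-0.029,0.0165,0.02,0,0,0],[0,0,0.03,0,0,0],[0,0,0.03,0,0,0],[0,0,0,0,0,0],[0,0,0,0,0,0]]]'
python3 go.py .517 .2337 .064 94.4
python3 - <<'E'
from h import *
snap('side','s2.png')
E
```

```text
time: 2.65
position: [0.5176, 0.2333, 0.1378]
orientation: [[-0.078, 0.997, -0.0], [0.997, 0.078, 0.0], [0.0, -0.0, -1.0]]
ft_force: [-0.2, 0.9, 0.7]
width: 0.0878
t 2.65 p [0.5176 0.2333 0.1378] yaw 94.47 z [-5.e-04  1.e-04 -1.e+00] F [-0.2   0.92  0.72] M [ 0.022 -0.019  0.018] w 0.0878
turn units [-0.0009 -0.0003  0.0026]
shift now [ 0.001  -0.0011  0.1476] shift after turn [ 0.001  -0.0012  0.1476]
```

View pics/s2.png

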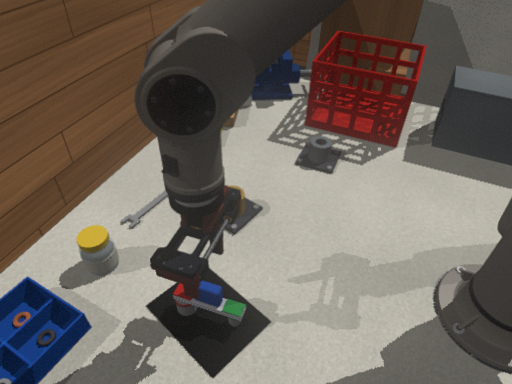

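The fingers straddle the blue handle, in the side view at about (195,275). I'll descend and close.

```bash
python3 -m handwheel '[[[0,-0.001,0.03,0,0,0],[0,0,0.03,0,0,0],[0,0,0.03,0,0,0],[0,0,0.03,0,0,0],[0,0,0.02,0,0,0],[0,0,0.0076,0,0,0],[0,0,0,0,0,0],[0,0,0,0,0,0]]]'
python3 go.py .517 .2337 .064 94.4
python3 -m handwheel '[[[0,0,0,0,0,0],[0,0,0,0,0,0],[0,0,0,0,0,0],[0,0,0,0,0,0],[0,0,0,0,0,0],[0,0,0,0,0,0]]]' -1 50
python3 go.py .517 .2337 .064 94.4
```

```text
time: 3.5
position: [0.5181, 0.2326, 0.0646]
orientation: [[-0.077, 0.997, 0.001], [0.997, 0.077, 0.001], [0.001, 0.001, -1.0]]
ft_force: [-0.4, 0.5, -0.7]
width: 0.0877
t 3.5 p [0.5181 0.2326 0.0646] yaw 94.39 z [ 1.e-03  6.e-04 -1.e+00] F [-0.35  0.54 -0.71] M [-0.007 -0.049 -0.018] w 0.0877
turn units [ 0.002  -0.0011 -0.0002]
shift now [ 0.0025 -0.0021  0.0011] shift after turn [ 0.0025 -0.0021  0.0011]
time: 4.1
position: [0.5176, 0.2322, 0.0638]
orientation: [[-0.077, 0.997, -0.0], [0.997, 0.077, -0.0], [0.0, -0.0, -1.0]]
ft_force: [-0.5, -0.1, -0.7]
width: 0.0434
t 4.1 p [0.5176 0.2322 0.0638] yaw 94.39 z [-0. -0. -1.] F [-0.52 -0.12 -0.69] M [0.059 0.029 0.021] w 0.0434
turn units [-0.0001 -0.     -0.0002]
shift now [ 0.0031 -0.0011 -0.0003] shift after turn [ 0.0031 -0.0011 -0.0003]
```

```bash
python3 -m handwheel '[[[0,0,0,0,0,0],[0,0,0,0,0,0],[0,0,0,0,0,0],[0,0,0,0,0,0],[0,0,0,0,0,0],[0,0,0,0,0,0]]]' -1 50
python3 go.py .517 .2337 .064 94.4
```

```text
time: 4.7
position: [0.5176, 0.2323, 0.0638]
orientation: [[-0.077, 0.997, -0.0], [0.997, 0.077, 0.0], [0.0, -0.0, -1.0]]
ft_force: [0.8, 1.2, -1.1]
width: 0.0197
t 4.7 p [0.5176 0.2323 0.0638] yaw 94.39 z [-1.e-04  1.e-04 -1.e+00] F [ 0.81  1.18 -1.15] M [ 0.28   0.039 -0.033] w 0.0197
turn units [-0.0001 -0.0002 -0.0002]
shift now [ 0.0028 -0.0011 -0.0004] shift after turn [ 0.0028 -0.0011 -0.0004]
```

Gripped at 19.7 mm. Lifting straight up.

```bash
python3 -m handwheel '[[[0,0,-0.01,0,0,0],[0,0,-0.02,0,0,0],[0,0,-0.04,0,0,0],[0,0,-0.05,0,0,0],[0,0,-0.05,0,0,0],[0,0,-0.03,0,0,0],[0,0,0,0,0,0],[0,0,0,0,0,0]]]'
python3 go.py .656 -.0389 .164 94.4
python3 - <<'E'
from meas import *
im=snap('top','t3.png'); im2=snap('side','s3.png')
for n,i in (('top',im),('side',im2)):
  for k in('red','green','blue'):
    for a,c,b in comps(masks(i)[k]): 
        if c[0]<300 and a<500: print(n,k,a,c,b)
E
```

```text
time: 5.5
position: [0.5173, 0.232, 0.1638]
orientation: [[-0.077, 0.997, -0.0], [0.997, 0.077, -0.0], [-0.0, -0.0, -1.0]]
ft_force: [0.2, -1.2, -4.4]
width: 0.0202
t 5.5 p [0.5173 0.232  0.1638] yaw 94.39 z [-1.e-04 -1.e-04 -1.e+00] F [ 0.19 -1.23 -4.35] M [ 0.018  0.047 -0.009] w 0.0202
turn units [-0.0003  0.0002 -0.0003]
shift now [-5.614e-01  2.351e-01 -4.000e-04] shift after turn [-5.614e-01  2.350e-01 -4.000e-04]
top red 54 [ 62.9 151.8] [ 57 147  10  15]
top green 290 [ 94.1 220.9] [ 87 211  15  21]
top blue 58 [ 92.4 202.9] [ 83 199  16   7]
side green 246 [232.8 273.9] [221 266  24  16]
side blue 111 [284.7  52.3] [279  46  13  14]
side blue 49 [263.5  56.2] [259  52   9   8]
side blue 63 [214.  252.8] [209 248  10  10]
```

View pics/s3.png

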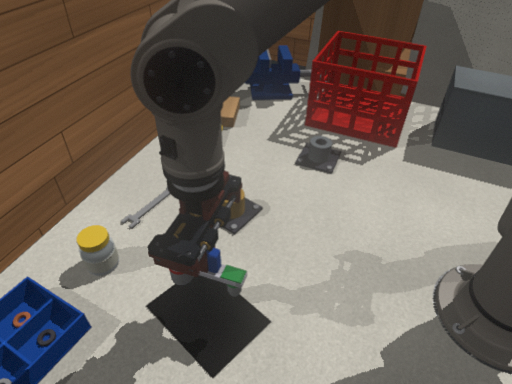

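View pics/t3.png

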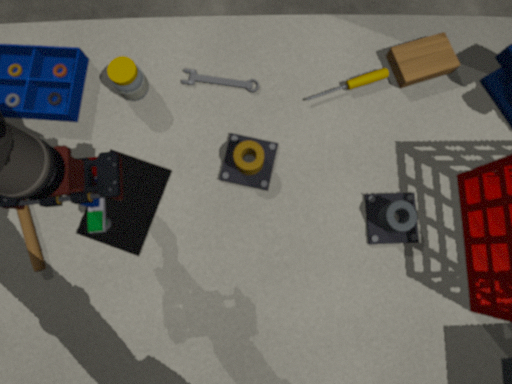

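The gauge is lifted. The green marker is visible at top (94,221) and side (233,274), so I'll triangulate it to check the tilt.

```bash
cat >> h.py <<'E'
def tri(*a):
    A=np.zeros((3,3));b=np.zeros(3)
    for n,u,v in a:
        o,d=ray(n,u,v);d=d/np.linalg.norm(d);M=np.eye(3)-np.outer(d,d);A+=M;b+=M@o
    return np.linalg.solve(A,b)
E
python3 - <<'E'
from h import *
P=tri(('top',94.1,220.9),('side',232.8,273.9));print(P, proj('top',P),proj('side',P))
P=tri(('top',114.4,225.1),('side',233.4,307.2));print(P,proj('top',P),proj('side',P))
print(onz('top',94.1,220.9,.1565),onz('side',232.8,273.9,.1565))
E
```

```text
[0.46687138 0.22902708 0.15672111] [ 93.98297999 220.44816495] [233.28569164 274.03686921]
[0.46705581 0.23008778 0.05787422] [114.25746396 224.51698217] [234.049361   307.37594939]
[0.4660954  0.22887719 0.1565    ] [0.4677802  0.22896798 0.1565    ]
```

```bash
python3 -m handwheel '[[[-0.015,0.006,0,0,0,0],[-0.035,0.015,0,0,0,0],[-0.055,0.023,0,0,0,0],[-0.055,0.023,0,0,0,0],[-0.055,0.023,0,0,0,0],[-0.055,0.023,0,0,0,0],[-0.055,0.023,0,0,0,0],[-0.055,0.023,0,0,0,0]]]'
python3 -m handwheel '[[[-0.055,0.023,0,0,0,0],[-0.055,0.023,0,0,0,0],[-0.04,0.018,0,0,0,0],[-0.02,0.01,0,0,0,0],[-0.01,0.004,0,0,0,0],[0,0,0,0,0,0],[0,0,0,0,0,0],[0,0,0,0,0,0]]]'
python3 go.py .6562 -.0391 .164 94.4
python3 - <<'E'
from meas import *
im=snap('top','t4.png'); im2=snap('side','s4.png')
for n,i in (('top',im),('side',im2)):
  for k in('red','green','blue'):
    for a,c,b in comps(masks(i)[k]): 
        if 150<c[0]<300 and a<500: print(n,k,a,c,b)
E
```

```text
time: 6.4
position: [0.6115, 0.0468, 0.1629]
orientation: [[-0.076, 0.997, -0.002], [0.997, 0.076, -0.001], [-0.001, -0.002, -1.0]]
ft_force: [0.5, -0.1, -3.2]
width: 0.0198
time: 7.2
position: [0.6569, -0.0362, 0.1638]
orientation: [[-0.079, 0.997, -0.0], [0.997, 0.079, 0.001], [0.001, -0.0, -1.0]]
ft_force: [-1.2, -0.8, -3.9]
width: 0.0196
t 7.2 p [ 0.6569 -0.0362  0.1638] yaw 94.51 z [-5.e-04  8.e-04 -1.e+00] F [-1.19 -0.8  -3.89] M [0.042 0.019 0.043] w 0.0196
turn units [-0.0008 -0.0016  0.0038]
shift now [-0.0057 -0.0018 -0.0005] shift after turn [-0.0057 -0.0018 -0.0005]
side green 64 [229.4 161.2] [222 158  16   7]
side blue 95 [262.2  52.8] [257  47  11  13]
side blue 105 [284.8  52.1] [279  46  13  14]
```

View pics/s4.png

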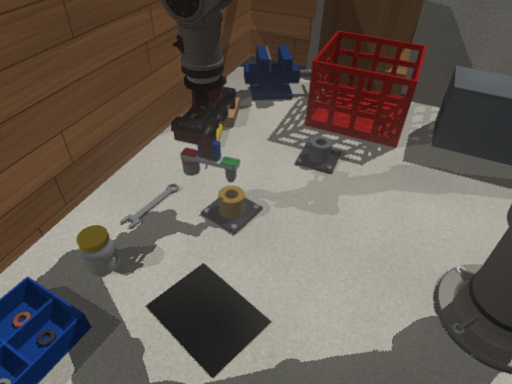

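View pics/t4.png

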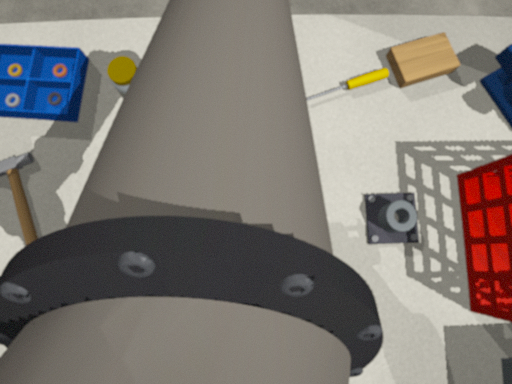

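The arm blocks the top camera here, so I have only the side view, with the green plug at (231,172) above the bore. I'll correct xy and descend to just above the mouth.

```bash
python3 -m handwheel '[[[-0.006,-0.001,0.01,0,0,0.003],[0,0,0.02,0,0,0],[0,0,0.02,0,0,0],[0,0,0.02,0,0,0],[0,0,0.005,0,0,0],[0,0,0,0,0,0],[0,0,0,0,0,0],[0,0,0,0,0,0]]]'
python3 go.py .6566 -.0392 .0798 94.4
python3 - <<'E'
from meas import *
im=snap('side','s5.png')
cv2.imwrite('pics/s5z.png',cv2.cvtColor(cv2.resize(im[140:250,160:280],None,fx=5,fy=5,interpolation=2),cv2.COLOR_RGB2BGR))
print(proj('side',[.6062+.0009,-.0425+.0012,.065]))
E
```

```text
time: 8.1
position: [0.6574, -0.0409, 0.1269]
orientation: [[-0.075, 0.997, 0.001], [0.997, 0.075, 0.0], [-0.0, 0.001, -1.0]]
ft_force: [0.5, -0.2, -4.1]
width: 0.02
t 8.1 p [ 0.6574 -0.0409  0.1269] yaw 94.3 z [ 1.e-03  1.e-04 -1.e+00] F [ 0.53 -0.2  -4.14] M [ 0.082 -0.014 -0.024] w 0.02
turn units [ 0.002   0.     -0.0033]
shift now [ 0.0036 -0.0015  0.0941] shift after turn [ 0.0036 -0.0014  0.0941]
[231.05772303 191.99464807]
```

View pics/s5z.png

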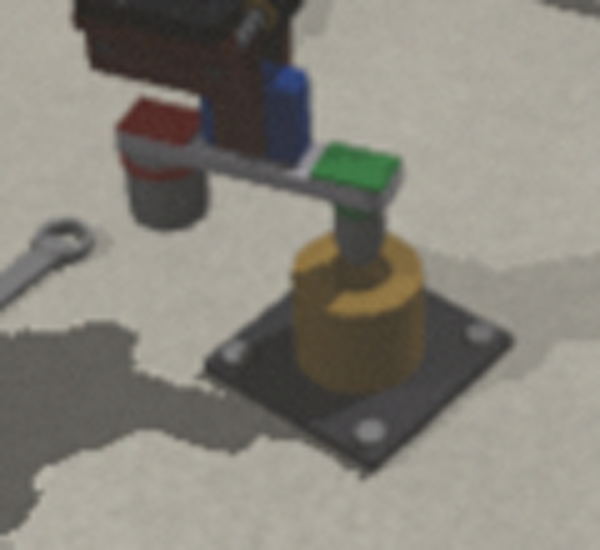

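In the zoomed crop the plug is centred over the bore (plug x≈360, bushing 358). I'll insert it slowly and watch the force.

```bash
python3 -m handwheel '[[[0.003,-0.0015,0.01,0,0,0],[0,0,0.01,0,0,0],[0,0,0.01,0,0,0],[0,0,0.01,0,0,0],[0,0,0,0,0,0],[0,0,0,0,0,0]]]'
python3 go.py .6566 -.0392 .0798 94.4
```

```text
time: 8.75
position: [0.656, -0.0395, 0.1061]
orientation: [[-0.075, 0.997, -0.0], [0.997, 0.075, -0.0], [-0.0, -0.0, -1.0]]
ft_force: [-1.1, -0.2, -3.8]
width: 0.0199
t 8.75 p [ 0.656  -0.0395  0.1061] yaw 94.3 z [-5.e-04 -0.e+00 -1.e+00] F [-1.13 -0.21 -3.81] M [ 0.045 -0.004  0.005] w 0.0199
turn units [-0.0009  0.     -0.0035]
shift now [0.0006 0.0012 0.0526] shift after turn [0.0006 0.0012 0.0526]
```

```bash
python3 -m handwheel '[[[0,0.001,0.01,0,0,0],[0,0,0.01,0,0,0],[0,0,0.01,0,0,0],[0,0,0.01,0,0,0],[0,0,0.005,0,0,0],[0,0,0,0,0,0],[0,0,0,0,0,0]]]'
python3 go.py .6566 -.0392 .0798 94.4
```

```text
time: 9.45
position: [0.6567, -0.0395, 0.0839]
orientation: [[-0.075, 0.997, 0.0], [0.997, 0.075, -0.0], [-0.0, 0.0, -1.0]]
ft_force: [-0.1, 0.3, -2.7]
width: 0.0197
t 9.45 p [ 0.6567 -0.0395  0.0839] yaw 94.31 z [ 1.e-04 -0.e+00 -1.e+00] F [-0.09  0.25 -2.74] M [-0.018  0.043 -0.004] w 0.0197
turn units [ 0.0002  0.0001 -0.0033]
shift now [ 0.0005 -0.0002  0.0082] shift after turn [ 0.0005 -0.0002  0.0082]
```

Free so far. The last 4 mm go in small steps.

```bash
python3 -m handwheel '[[[0,0,0.003,0,0,0],[0,0,0.003,0,0,0],[0,0,0,0,0,0],[0,0,0,0,0,0]]]'
python3 -m handwheel '[[[0,0,0.002,0,0,0],[0,0,0,0,0,0],[0,0,0,0,0,0]]]'
python3 go.py .6566 -.0392 .0798 94.4
```

```text
time: 9.85
position: [0.6566, -0.0394, 0.0808]
orientation: [[-0.075, 0.997, -0.0], [0.997, 0.075, 0.0], [0.0, -0.0, -1.0]]
ft_force: [-0.3, -0.1, -4.1]
width: 0.0196
time: 10.15
position: [0.6568, -0.0394, 0.08]
orientation: [[-0.075, 0.997, 0.0], [0.997, 0.075, 0.0], [0.0, 0.0, -1.0]]
ft_force: [-0.1, -0.2, -3.8]
width: 0.0196
t 10.15 p [ 0.6568 -0.0394  0.08  ] yaw 94.31 z [ 4.e-04  0.e+00 -1.e+00] F [-0.13 -0.21 -3.75] M [0.032 0.003 0.038] w 0.0196
turn units [ 0.0008 -0.     -0.0032]
shift now [ 0.0004 -0.0004  0.0004] shift after turn [ 0.0004 -0.0004  0.0004]
```

```bash
for i in 1 2; do python3 -m handwheel '[[[0,0,0.001,0,0,0],[0,0,0,0,0,0],[0,0,0,0,0,0]]]' | grep -v orient; done
python3 go.py .6566 -.0392 .0798 94.4
```

```text
time: 10.45
position: [0.6569, -0.0394, 0.0798]
ft_force: [-0.7, 0.2, 1.0]
width: 0.0199
time: 10.75
position: [0.6569, -0.0394, 0.0798]
ft_force: [-1.9, 0.0, 5.3]
width: 0.0196
t 10.75 p [ 0.6569 -0.0394  0.0798] yaw 94.31 z [ 5.e-04  2.e-04 -1.e+00] F [-1.89  0.04  5.31] M [ 0.033  0.938 -0.013] w 0.0196
turn units [ 0.0011 -0.0002 -0.0033]
shift now [ 0.0004 -0.0005 -0.    ] shift after turn [ 0.0004 -0.0005 -0.    ]
```

Contact is at exactly the expected height, 0.0798, with about 9 N net, so the plug is home. One picture to confirm.

Run:
```python
from meas import *
im=snap('side','s6.png')
cv2.imwrite('pics/s6z.png',cv2.cvtColor(cv2.resize(im[140:250,160:280],None,fx=5,fy=5,interpolation=2),cv2.COLOR_RGB2BGR))
```

```text
(no output)
```

View pics/s6z.png

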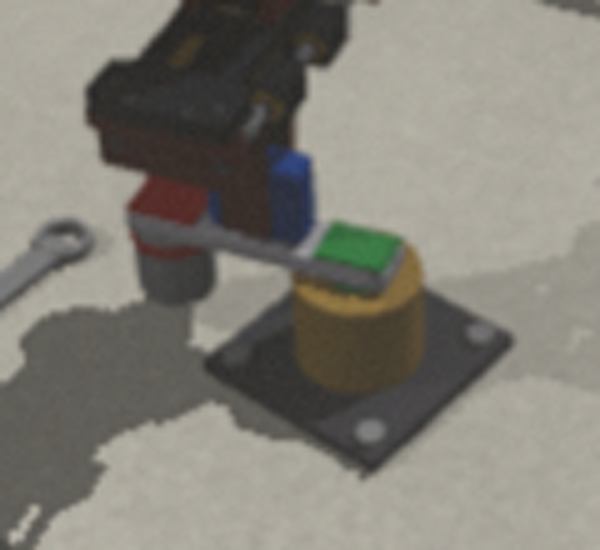

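The bar is flat on the brass mouth, so the go plug is fully home. Drawing out.

```bash
python3 -m handwheel '[[[0,0,-0.005,0,0,0],[0,0,-0.01,0,0,0],[0,0,-0.02,0,0,0],[0,0,-0.02,0,0,0],[0,0,-0.03,0,0,0],[0,0,-0.03,0,0,0],[0,0,-0.015,0,0,0],[0,0,0,0,0,0]]]'
python3 -m handwheel '[[[0,-0.02,0,0,0,0],[0,-0.04,0,0,0,0],[0,-0.05,0,0,0,0],[0,-0.05,0,0,0,0],[0,-0.03,0,0,0,0],[0,-0.01,0,0,0,0],[0,0,0,0,0,0],[0,0,0,0,0,0]]]'
python3 go.py .5569 -.0470 .1208 94.4
python3 - <<'E'
from meas import *
im=snap('side','s7.png'); snap('top','t7.png')
cv2.imwrite('pics/s7z.png',cv2.cvtColor(cv2.resize(im[140:250,160:280],None,fx=5,fy=5,interpolation=2),cv2.COLOR_RGB2BGR))
E
```

```text
time: 11.6
position: [0.6578, -0.0395, 0.1459]
orientation: [[-0.075, 0.997, 0.003], [0.997, 0.075, 0.0], [-0.0, 0.003, -1.0]]
ft_force: [0.2, -0.2, -4.0]
width: 0.0199
time: 12.4
position: [0.5576, -0.0468, 0.1439]
orientation: [[-0.075, 0.997, 0.001], [0.997, 0.075, 0.0], [0.0, 0.001, -1.0]]
ft_force: [-0.7, 0.1, -4.7]
width: 0.02
t 12.4 p [ 0.5576 -0.0468  0.1439] yaw 94.32 z [ 7.e-04  1.e-04 -1.e+00] F [-0.66  0.06 -4.68] M [-0.043 -0.058 -0.029] w 0.02
turn units [ 0.0015 -0.     -0.0028]
shift now [-0.0003 -0.0015  0.0461] shift after turn [-0.0003 -0.0014  0.0461]
```

View pics/s7z.png

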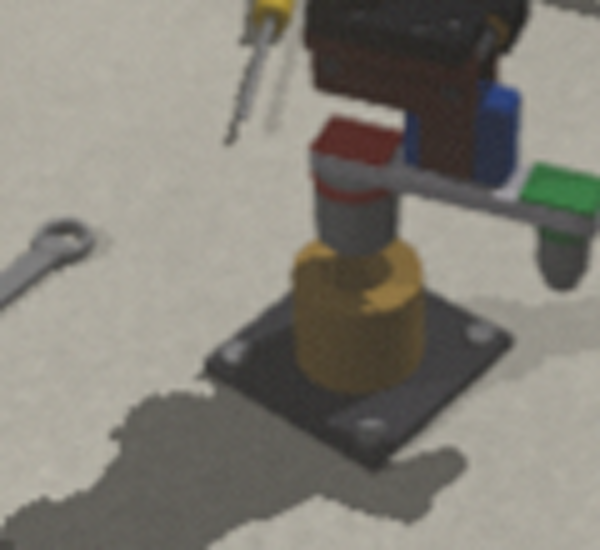

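View pics/t7.png

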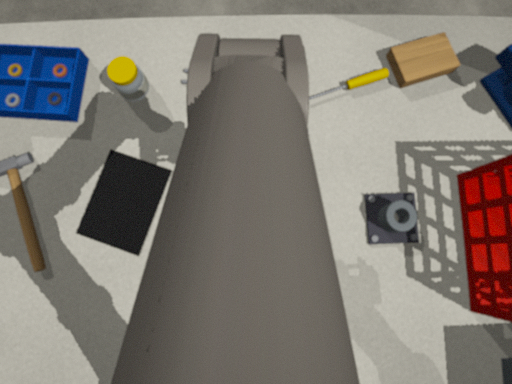

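The no-go plug (zoom x≈357) is centred over the bushing (358). Lowering it to just above the mouth.

```bash
python3 -m handwheel '[[[0,-0.0014,0.01,0,0,0],[0,0,0.015,0,0,0],[0,0,0.01,0,0,0],[0,0,0.005,0,0,0],[0,0,0,0,0,0],[0,0,0,0,0,0],[0,0,0,0,0,0]]]'
python3 go.py .5569 -.0470 .1198 94.3
```

```text
time: 13.2
position: [0.5564, -0.047, 0.1241]
orientation: [[-0.075, 0.997, 0.001], [0.997, 0.075, 0.0], [0.0, 0.001, -1.0]]
ft_force: [-0.2, 0.8, -4.0]
width: 0.0199
t 13.2 p [ 0.5564 -0.047   0.1241] yaw 94.31 z [ 5.e-04  0.e+00 -1.e+00] F [-0.21  0.76 -3.96] M [ 0.025  0.009 -0.009] w 0.0199
turn units [ 0.001  -0.      0.0002]
shift now [-0.0001  0.0009  0.0085] shift after turn [-0.0001  0.0009  0.0085]
```

```bash
python3 -m handwheel '[[[0,0.001,0.003,0,0,0],[0,0,0.003,0,0,0],[0,0,0.001,0,0,0],[0,0,0,0,0,0],[0,0,0,0,0,0]]]'|grep -v orient
python3 -m handwheel '[[[0,0,0.001,0,0,0],[0,0,0,0,0,0],[0,0,0,0,0,0]]]'|grep -v orient
python3 go.py .5569 -.0470 .1198 94.3
```

```text
time: 13.7
position: [0.5567, -0.0469, 0.1203]
ft_force: [-0.3, 1.0, -4.5]
width: 0.0196
time: 14.0
position: [0.5567, -0.0469, 0.1198]
ft_force: [-0.3, -1.1, -3.9]
width: 0.0198
t 14.0 p [ 0.5567 -0.0469  0.1198] yaw 94.31 z [-0.  0. -1.] F [-0.32 -1.12 -3.88] M [0.002 0.006 0.032] w 0.0198
turn units [-0.     -0.      0.0003]
shift now [-0.0001  0.0004  0.0001] shift after turn [-0.0001  0.0004  0.0001]
```

```bash
for i in 1; do python3 -m handwheel '[[[0,0,0.001,0,0,0],[0,0,0,0,0,0],[0,0,0,0,0,0]]]'|grep -v orient; done
python3 -m handwheel '[[[0,0,0.001,0,0,0],[0,0,0,0,0,0],[0,0,0,0,0,0]]]'|grep -v orient
python3 go.py .5569 -.0470 .1198 94.3
```

```text
time: 14.3
position: [0.5567, -0.0469, 0.1197]
ft_force: [-2.4, -0.0, 2.6]
width: 0.0198
time: 14.6
position: [0.5568, -0.0469, 0.1197]
ft_force: [-4.0, -0.1, 6.9]
width: 0.0195
t 14.6 p [ 0.5568 -0.0469  0.1197] yaw 94.31 z [ 3.e-04  2.e-04 -1.e+00] F [-3.97 -0.06  6.94] M [0.055 0.849 0.029] w 0.0195
turn units [ 0.0006 -0.0004  0.0002]
shift now [-0.0002  0.0002 -0.0002] shift after turn [-0.0002  0.0002 -0.0002]
```

It stopped at the mouth height with about 11 N net, which is a light press. Holding for a second or more and looking.

```bash
python3 -m handwheel '[[[0,0,0,0,0,0],[0,0,0,0,0,0],[0,0,0,0,0,0],[0,0,0,0,0,0],[0,0,0,0,0,0],[0,0,0,0,0,0]]]'|grep -v orient
python3 - <<'E'
from meas import *
im=snap('side','s8.png')
cv2.imwrite('pics/s8z.png',cv2.cvtColor(cv2.resize(im[140:250,160:280],None,fx=5,fy=5,interpolation=2),cv2.COLOR_RGB2BGR))
E
python3 -m handwheel '[[[0,0,0,0,0,0],[0,0,0,0,0,0],[0,0,0,0,0,0],[0,0,0,0,0,0],[0,0,0,0,0,0],[0,0,0,0,0,0],[0,0,0,0,0,0],[0,0,0,0,0,0]]]'
```

```text
time: 15.2
position: [0.5568, -0.0469, 0.1197]
ft_force: [-4.4, 0.6, 7.6]
width: 0.0198
time: 16.05
position: [0.5567, -0.0469, 0.1197]
orientation: [[-0.075, 0.997, 0.0], [0.997, 0.075, 0.0], [0.0, 0.0, -1.0]]
ft_force: [-4.6, 0.5, 6.5]
width: 0.0198
```

View pics/s8z.png

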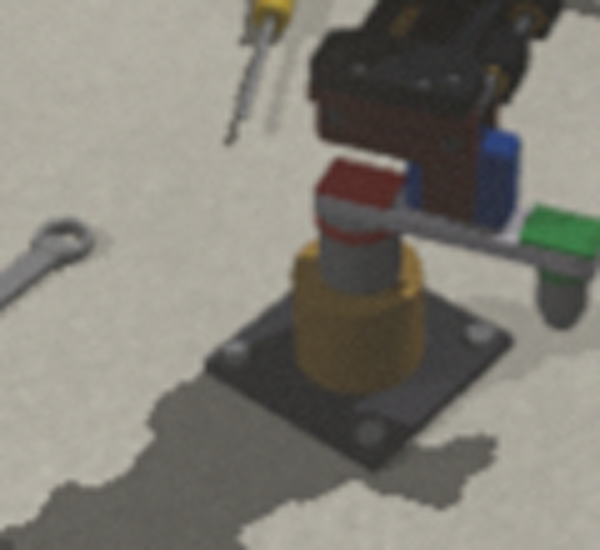

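The no-go plug sits flat and centred on the mouth and did not enter: z held at 0.1197 for 1.7 s. Lifting and carrying the gauge back to the mat.

```bash
python3 -m handwheel '[[[0,0,-0.003,0,0,0],[0,0,-0.01,0,0,0],[0,0,-0.02,0,0,0],[0,0,-0.03,0,0,0],[0,0,-0.03,0,0,0],[0,0,-0.01,0,0,0],[0,0,0,0,0,0]]]'
python3 -m handwheel '[[[0.015,-0.001,0,0,0,0],[0.035,-0.002,0,0,0,0],[0.055,-0.003,0,0,0,0],[0.055,-0.003,0,0,0,0],[0.055,-0.003,0,0,0,0],[0.055,-0.003,0,0,0,0],[0.055,-0.003,0,0,0,0],[0.055,-0.003,0,0,0,0]]]'
python3 -m handwheel '[[[0.055,-0.003,0,0,0,0],[0.05,-0.003,0,0,0,0],[0.04,-0.003,0,0,0,0],[0.025,-0.002,0,0,0,0],[0.01,-0.001,0,0,0,0],[0,0,0,0,0,0],[0,0,0,0,0,0],[0,0,0,0,0,0]]]'
python3 go.py .519 .232 .0638 94.3
```

```text
time: 16.75
position: [0.5574, -0.047, 0.1713]
orientation: [[-0.075, 0.997, 0.002], [0.997, 0.075, 0.0], [-0.0, 0.002, -1.0]]
ft_force: [-1.0, -0.3, -3.5]
width: 0.02
time: 17.55
position: [0.5308, 0.1433, 0.1694]
orientation: [[-0.076, 0.997, -0.002], [0.997, 0.076, -0.0], [-0.0, -0.002, -1.0]]
ft_force: [0.2, -0.1, -4.3]
width: 0.0197
time: 18.35
position: [0.5196, 0.2296, 0.1703]
orientation: [[-0.073, 0.997, 0.0], [0.997, 0.073, -0.001], [-0.001, -0.0, -1.0]]
ft_force: [-0.2, 0.7, -4.5]
width: 0.02
t 18.35 p [0.5196 0.2296 0.1703] yaw 94.2 z [ 0.e+00 -6.e-04 -1.e+00] F [-0.18  0.73 -4.5 ] M [ 0.051 -0.018  0.01 ] w 0.02
turn units [-0.0001  0.0012 -0.0036]
shift now [ 0.005  -0.0008  0.213 ] shift after turn [ 0.0049 -0.0008  0.213 ]
```

```bash
python3 -m handwheel '[[[0.003,0,0.02,0,0,0],[0,0,0.04,0,0,0],[0,0,0.05,0,0,0],[0,0,0.05,0,0,0],[0,0,0.03,0,0,0],[0,0,0.013,0,0,0],[0,0,0,0,0,0],[0,0,0,0,0,0]]]'
python3 go.py .519 .232 .0638 94.3
```

```text
time: 19.15
position: [0.5197, 0.2326, 0.0694]
orientation: [[-0.075, 0.997, 0.001], [0.997, 0.075, 0.0], [0.0, 0.001, -1.0]]
ft_force: [-0.3, 0.4, -3.5]
width: 0.0198
t 19.15 p [0.5197 0.2326 0.0694] yaw 94.29 z [ 9.e-04  5.e-04 -1.e+00] F [-0.28  0.38 -3.46] M [ 0.066 -0.012 -0.005] w 0.0198
turn units [ 0.0019 -0.0008 -0.0003]
shift now [-0.0011 -0.0014  0.0111] shift after turn [-0.0011 -0.0014  0.0111]
```

```bash
python3 -m handwheel '[[[0,0,0.004,0,0,0],[0,0,0.003,0,0,0],[0,0,0.001,0,0,0],[0,0,0,0,0,0],[0,0,0,0,0,0]]]'|grep -v orient
python3 -m handwheel '[[[0,0,0.001,0,0,0],[0,0,0,0,0,0],[0,0,0,0,0,0]]]'|grep -v orient
python3 -m handwheel '[[[0,0,0.001,0,0,0],[0,0,0,0,0,0],[0,0,0,0,0,0]]]'|grep -v orient
python3 go.py .519 .232 .0638 94.3
```

```text
time: 19.65
position: [0.5192, 0.2326, 0.065]
ft_force: [-0.1, -0.4, -4.9]
width: 0.0194
time: 19.95
position: [0.5191, 0.2325, 0.0643]
ft_force: [-0.8, -0.7, -3.7]
width: 0.0195
time: 20.25
position: [0.5192, 0.2326, 0.0639]
ft_force: [0.2, 0.4, -4.1]
width: 0.0196
t 20.25 p [0.5192 0.2326 0.0639] yaw 94.31 z [ 1.e-04  1.e-04 -1.e+00] F [ 0.2   0.44 -4.08] M [0.055 0.05  0.045] w 0.0196
turn units [ 0.0003 -0.0001  0.0003]
shift now [-0.0011 -0.0004  0.0002] shift after turn [-0.0011 -0.0004  0.0002]
```

```bash
python3 -m handwheel '[[[0,0,0.001,0,0,0],[0,0,0,0,0,0],[0,0,0,0,0,0]]]'|grep -v orient
python3 go.py .519 .232 .0638 94.3
```

```text
time: 20.55
position: [0.5193, 0.2326, 0.0638]
ft_force: [-1.4, -1.0, 2.6]
width: 0.02
t 20.55 p [0.5193 0.2326 0.0638] yaw 94.3 z [ 3.e-04  2.e-04 -1.e+00] F [-1.44 -1.    2.59] M [-0.209  0.571 -0.018] w 0.02
turn units [ 0.0006 -0.0004 -0.    ]
shift now [-0.0011 -0.0007 -0.    ] shift after turn [-0.0011 -0.0007 -0.    ]
```

It is resting on the mat. Opening the gripper, then straight up.

```bash
python3 -m handwheel '[[[0,0,-0.0005,0,0,0],[0,0,0,0,0,0],[0,0,0,0,0,0],[0,0,0,0,0,0],[0,0,0,0,0,0],[0,0,0,0,0,0],[0,0,0,0,0,0],[0,0,0,0,0,0]]]' 1 |grep -v orient
python3 -m handwheel '[[[0,0,0,0,0,0],[0,0,0,0,0,0],[0,0,0,0,0,0],[0,0,0,0,0,0]]]' |grep -v orient
```

```text
time: 21.35
position: [0.5191, 0.2325, 0.0636]
ft_force: [-0.6, 0.1, -0.0]
width: 0.0802
time: 21.75
position: [0.5191, 0.2325, 0.0636]
ft_force: [-0.3, 0.4, 0.1]
width: 0.0876
```

```bash
python3 -m handwheel '[[[0,0,-0.01,0,0,0],[0,0,-0.03,0,0,0],[0,0,-0.05,0,0,0],[0,0,-0.05,0,0,0],[0,0,-0.05,0,0,0],[0,0,-0.05,0,0,0],[0.05,0,-0.03,0,0,0],[0.06,0,0,0,0,0]]]' |grep -v orient
python3 -m handwheel '[[[0.06,0,0,0,0,0],[0.06,0,0,0,0,0],[0.06,0,0,0,0,0],[0.04,0,0,0,0,0],[0,0,0,0,0,0],[0,0,0,0,0,0],[0,0,0,0,0,0]]]'
python3 - <<'E'
from meas import *
im=snap('top','t9.png'); im2=snap('side','s9.png')
for n,i in (('top',im),('side',im2)):
  for k in('red','green','blue'):
    for a,c,b in comps(masks(i)[k]): 
        if 60<c[0]<245 and a<500: print(n,k,a,c,b,onz(n,*c,.0565 if k!='blue' else .1).round(4))
E
```

```text
time: 22.55
position: [0.5169, 0.2872, 0.202]
ft_force: [0.5, 0.7, -0.3]
width: 0.0879
time: 23.25
position: [0.5075, 0.3949, 0.1986]
orientation: [[-0.073, 0.997, 0.0], [0.997, 0.073, -0.001], [-0.001, 0.0, -1.0]]
ft_force: [0.9, -1.0, -0.5]
width: 0.0874
top red 215 [113.2 175.8] [107 167  13  19] [0.5677 0.2369 0.0565]
top green 219 [115.  224.4] [109 216  13  18] [0.4674 0.2291 0.0565]
top blue 387 [109.3 198.2] [102 185  17  26] [0.5144 0.2258 0.1   ]
side red 227 [183.2 290.3] [173 282  21  17] [0.5696 0.2364 0.0565]
side green 230 [232.8 306.5] [222 298  22  17] [0.4703 0.2287 0.0565]
side blue 242 [206.3 285.9] [193 279  28  15] [0.5179 0.2347 0.1   ]
```

View pics/t9.png

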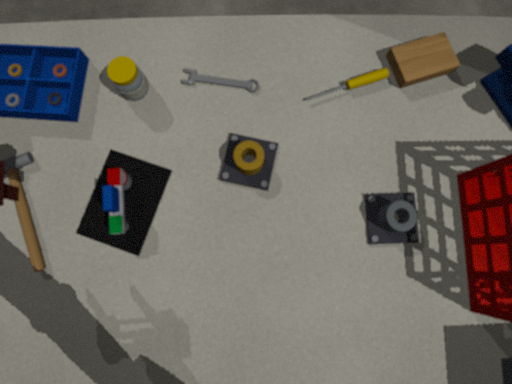

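View pics/s9.png

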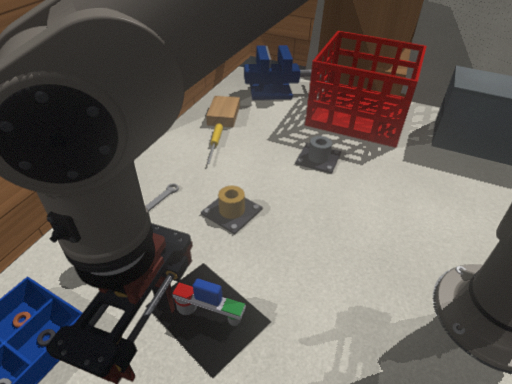

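The gauge stands upright on the mat near its centre (red at top (113,176), green at (115,224)), and the gripper is clear. Handing in.

```bash
python3 -c "
from bench import *
print(finish_job())"
```

```text
the job is handed in; nothing more can be done
None
```

The bushing check is done in the order asked, and I handed the job in at about 23 s of the 51 s allowed.

- **Go plug:** it went into the brass bore without resistance until the bar met the mouth. The tool stopped at 0.0798 m, exactly the expected height, with about 9 N net, and the side picture showed the bar flat on the bushing. I then drew it out.
- **No-go plug:** it rested flat and centred on the same mouth. I pressed with about 11 N for 1.7 s and it did not enter; the height held at 0.1197 m.
- **Gauge returned:** it stands upright on the mat near its centre, released, with the gripper clear. Both camera views confirmed this just before I handed in.

Two limits on the checks: the cameras disagreed by about 2 mm on positions, so I used the mean. The arm also blocked the top view at the bushing, so centring there was checked from the side view only. No check failed.

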